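Load a tube rack past the spring gate of a sample lane

ROBOT

A 7-joint arm with a two-finger parallel gripper is mounted at the origin on the work surface. World frame = base frame: x ahead of the robot, y to its left, z up, the work surface at z = 0. Lengths are in m, angles in rad, forces in N, time in s.
With the tool pointing down it reaches from about 0.425 to 0.875 m from the base axis. Payload 4.7 kg.
Tool frame: the origin (TCP) lies on the mounting face of the last link; the fingertips stand 182 mm ahead of it and the grasp point (between the pads) lies 164 mm ahead of it; x points along the fingers, y is the direction in which the jaws open and shut, and the axes are right-handed (so a half turn about x gives the same grasp; the last joint's range is limited). The gripper opens to 87 mm and grips with 3 to 60 N. Pads are 19 mm wide; open, the fingers measure 117 mm over their backs; the gripper's body (75 mm by 190 mm) begins 51 mm behind the grasp point.
Start: joints at [-1.274, 0.321, -0.07, 1.45, 0.023, 1.371, -0.057], TCP at [0.181, 0.624, 0.405] pointing down, gripper open.
Joint ranges: [-2.86, 2.86], [-0.3, 2.09], [-1.38, 1.24], [0.06, 2.45], [-1.56, 4.7], [0.09, 2.05], [-2.69, 2.69]. Speed limits (rad/s): [2.57, 2.57, 3.14, 3.14, 3.14, 3.14, 3.14].

INTERFACE

Orientations are given as a rotation vector (axis times angle).
In Python, from bench import monitor, get_image, ctrl gives the robot as it stands.
- The arm moves only by the shell command python3 -m creep 'ROWS' [FORCE]. ROWS is JSON, a list of rows, each a list of 7 numbers: the shift along the tool's x, y, z in mm, then the turn, a rotation vector about the tool's x, y, z in rad, then the finger opening in mm, from 0 to 87. A call has 1 to 5 rows; each row shifts and turns the commanded pose from where the row before left it, along the tool's axes as they then stand; what a row does not reach is not made up. A row lasts 1/10 s, in which the tool goes at most 50 mm and 8.59 degrees, less where a joint would pass 70% of its speed; a pose out of reach is approached as far as the arm can. A call is refused whole if a number of a shift passes 50 or a number of a turn 0.15, either way. A call with a gripper value outside its range is refused whole. The fingers move at their own pace and stop on an object; FORCE is the grip in N (left out, the last holds). Time passes only in rows, so rows that do not move let the fingers close. It gives the time, the measured TCP pose, the force and the opening at its end, in the units of the state.
- monitor.get_state(): the state, without advancing time (a new reading comes with each control period).
- get_image(name): name is "scene" or "top" or "wrist"; returns a dict with "img" (420x560x3 uint8, red, green, blue), "mtx" (3x3 intrinsics, pixels), "view" (4x4, takes a point from world to camera coordinates). Camera axes: x right, y up, looking along -z (the intrinsics and any distortion apply to the point x, -y, -z); pixel columns grow to the right and rows downward; lengths in m; the calibration is good to about 2 mm. The wrist camera is an equidistant fisheye: a pixel r from the principal point sees the ray r / f radians off the axis. A picture is of the moment at which its call begins. There is no depth.
- ctrl.close_job(): hands the job in, once; it reports no verdict.
The state is a dict: "time": time; "joint_positions": joint angles; "qd": joint speeds; "joint_torque": joint torques, N m; "position": TCP position; "tool_rot": TCP orientation; "ft_force": force on the tool from outside, world axes, zero at the start; "torque": the same for the moment, N m; "grip_width": opening from 0.0 (shut) to 1.0 (fully open).
Only numpy, scipy, OpenCV 4.12 (cv2) and the standard library are available. Lean on these libraries where they do the work, as an engineer would, in place of code of your own. Each camera call takes 0.05 s, during which the arm holds its last target.

TASK

Load the tube rack into the sample lane: with one fingertip press the long paddle beside the lane down to swing the gate up and keep it open, and meanwhile push the rack by its rear plate with the other finger, all the way home against the end stop, so that the gate never touches the rack. Only then let the paddle come up, so that the gate shuts behind the tubes. Push only: do not lift or tip the rack, and leave the other things on the bench where they are.

Things in the scene. Friction and masses are not known exactly. Their poses are not given: they have to be found in the camera images.
- lane: Fixed aluminium chute. Origin on the bench, on its centre line; +y = way the rack travels, z up, -x = paddle side. Floor 6 mm above the bench, y -195 to +153 mm, open on top and at -y. Inside width 56 mm (x -28 to +28), walls 6 mm thick, paddle-side wall 34 mm high above the bench, other wall 30. White housing (60 mm high) behind the end stop.
- end_stop (a point): Middle of the end stop's face, where the rack's front must come to rest: x 0, y +153, z 25 mm in the lane's frame. The stop is 44 mm high above the bench.
- shaft (a point): Point on the gate's hinge shaft level with the leaf: x -31, y +50, z 42 mm in the lane's frame. The shaft (7 mm thick) runs along y above the paddle-side wall from y -189 to +85 mm, in a slim post (6 x 10 mm, 48 mm high) on the wall line at each end. A finger on the paddle and a finger in the lane straddle this wall and shaft.
- rack: Loose dark grey rack of blue tubes with orange caps, in the lane before the gate, 161 (y) x 50 x 40 mm high, about 250 g. Origin: centre of underside, axes as the lane's. Tube section y -9.5 to +80.5 mm (leading end), behind it a low tail (12 mm). Starts 10 to 45 mm short of the leaf. Home: origin at y +72.5 mm in the lane's frame, tubes wholly past the gate, tail under it.
- push_plate (a point): Middle of the rear face of the rack's upright push plate (50 mm wide, 40 mm high, 6 mm thick), at y -80.5 mm, 20 mm up in the rack's frame. Push here, along the lane's +y. With the rack home it is at y -8 mm in the lane's frame, still 55 mm short of the gate leaf.
- paddle (a point): Steel press plate beside the lane, one rigid piece with the gate leaf: pressed down, the leaf swings up. 50 (x) x 225 (y) x 4 mm. This point: centre of its upper face; shut, at x -70, y -82.5, z 48 mm in the lane's frame (covers x -95 to -45, y -195 to +30). A fingertip may slide along it. Needs 2 to 5 N at mid-width; at 0.5 rad its middle has sunk some 20 mm, to z 28.
- gate_leaf (a point): Steel gate leaf, 6 mm thick along the lane: an arm from the shaft over the lane with a drop tongue 20 mm wide. This point: middle of the tongue's lower edge; shut, at x +17, y +50, z 34 mm in the lane's frame, 12 mm below the rack's top (z 46). The arm's top is at z 55 mm shut and about 85 mm at 0.65 rad.
- gate (a joint): The gate's hinge, rad: 0 = shut (sprung), grows as the paddle is pressed, hard stop at 0.65. The rack passes freely from 0.37 on; aim at about 0.5. Let go, it springs shut.
- spare_rack: Bystander: a short dark grey tube rack without tail, 52 x 90 x 46 mm, standing on the bench. Origin: centre of underside.
- reagent_bottle: Bystander: white bottle, 60 mm diameter, 130 mm tall. Origin: centre of underside.
- sample_jar: Bystander: small clear jar, 48 mm diameter, 55 mm tall. Origin: centre of underside.
- tip_box: Bystander: blue box with a clear lid, 85 x 115 x 57 mm. Origin: centre of underside.
Things that resemble listed ones, but are neither listed nor needed, are in the scene too. What is shaped like the rack but purple or red is not meant.

How it is judged:
By the outcome, as a careful person would: the job done as asked, in the order asked, and still so for the second after the job is handed in, with the robot touching nothing.
It also fails if it takes over 38 s, if anything falls off the work surface, if the arm or the gripper's body presses on something with over 40 N, if the wrist force passes 120 N, or if a joint passes its speed limit or range.

## Working session

There is one attempt and no reset: what is moved stays moved. The work goes in short steps, Python scripts to look and compute and a shell command to move; the robot and the scene stay as the last step left them, time stands still between calls to the robot, and variables do not carry over. Pictures are saved under pics/ and viewed, and the job is handed in when it is done.

```bash
ls; mkdir -p pics
python3 - <<'E'
from bench import monitor,get_image
import cv2
s=monitor.get_state();print(s)
for n in ["scene","top","wrist"]:
    d=get_image(n);cv2.imwrite(f"pics/{n}0.png",d["img"][:,:,::-1]);print(n,d["mtx"],d["view"],[k for k in d])
E
```

```text
pics
{'time': 0.0, 'joint_positions': array([-1.27390069,  0.32183063, -0.07008964,  1.45166914,  0.02265983,
        1.37082636, -0.05691074]), 'qd': array([ 4.95725172e-04,  1.40313075e-03, -9.75069678e-05,  6.27071017e-04,
       -9.17791464e-05, -3.61095379e-04, -1.47766161e-03]), 'joint_torque': array([-4.07760558e-05, -4.91279840e+01, -4.03664242e-01, -3.12541115e+01,
       -6.38305605e-02,  4.35285643e-02,  2.05840374e-04]), 'position': array([0.18135772, 0.62396996, 0.40365923]), 'tool_rot': array([ 0.22041808,  1.55949528, -0.22347895]), 'ft_force': array([-0.84659618,  0.29874557,  0.25563036]), 'torque': array([-0.01147707,  0.02227666, -0.01572252]), 'grip_width': 1.0034686429535629}
scene [[533.57215432   0.         280.78424639]
 [  0.         533.57215432 211.19839471]
 [  0.           0.           1.        ]] [[-0.25795629  0.96605023  0.01433522  0.11214254]
 [-0.6979199  -0.19657885  0.68866869  0.33331953]
 [ 0.66810655  0.16764159  0.72493443 -1.85369452]
 [ 0.          0.          0.          1.        ]] ['img', 'mtx', 'view']
top [[445.3519454    0.         276.23001945]
 [  0.         445.3519454  219.24207529]
 [  0.           0.           1.        ]] [[-0.01083819 -0.99993023  0.00469734  0.01684934]
 [ 0.98822698 -0.00999415  0.15266814 -0.5687777 ]
 [-0.15261054  0.00629669  0.98826635 -1.39308769]
 [ 0.          0.          0.          1.        ]] ['img', 'mtx', 'view']
wrist [[325.1922621    0.         279.55802941]
 [  0.         325.1922621  209.41053995]
 [  0.           0.           1.        ]] [[ 0.27965317  0.96009912 -0.00194824 -0.64866307]
 [-0.93103902  0.27069207 -0.24472872  0.03043371]
 [-0.23443645  0.07025305  0.96958963 -0.3890683 ]
 [ 0.          0.          0.          1.        ]] ['img', 'mtx', 'view']
```

View pics/scene0.png

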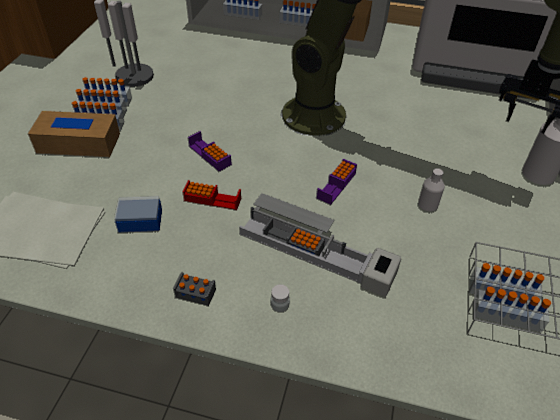

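View pics/top0.png

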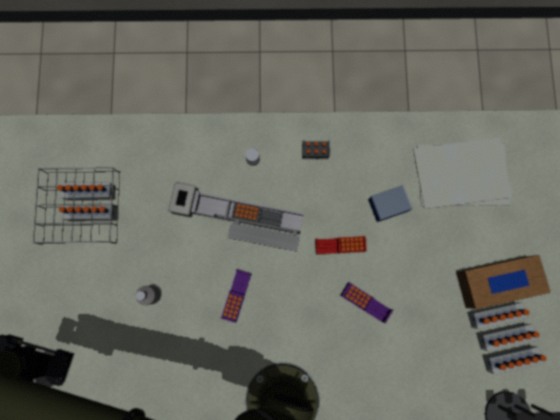

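View pics/wrist0.png

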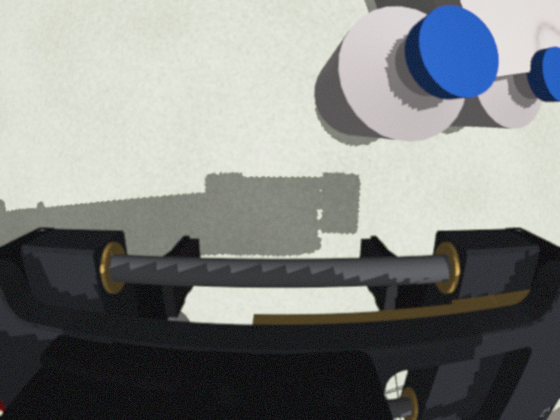

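Run:
```python
import cv2
a=cv2.imread("pics/top0.png");b=cv2.imread("pics/scene0.png")
cv2.imwrite("pics/ct.png",cv2.resize(a[170:260,160:310],None,fx=5.3,fy=5.3,interpolation=cv2.INTER_CUBIC))
cv2.imwrite("pics/cs.png",cv2.resize(b[185:300,230:410],None,fx=4.4,fy=4.4,interpolation=cv2.INTER_CUBIC))
```

```text
(no output)
```

View pics/ct.png

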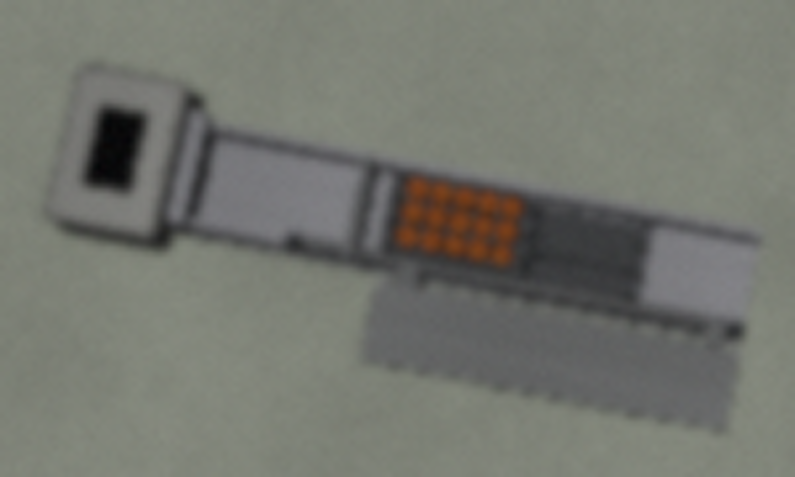

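View pics/cs.png

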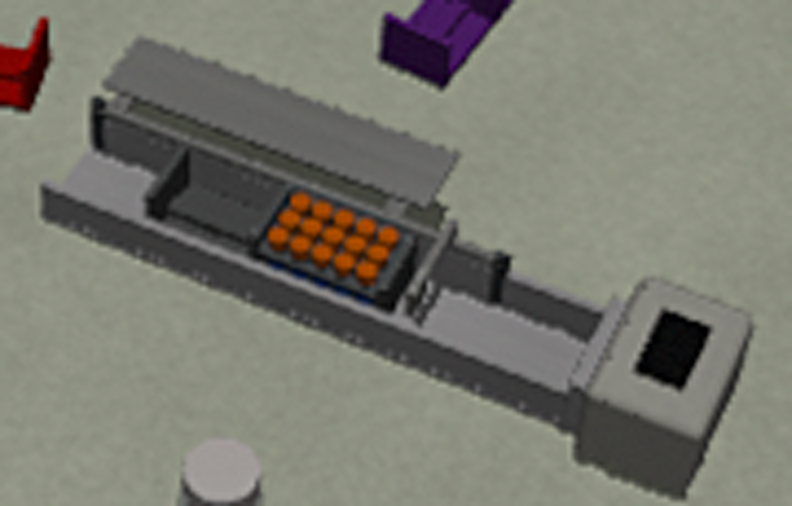

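```bash
cat > h.py <<'E'
import numpy as np,cv2
def ray(d,px,fish=False):
    M=d["mtx"];V=d["view"];R=V[:3,:3];t=V[:3,3]
    u=(np.array(px,float)-[M[0,2],M[1,2]])/[M[0,0],M[1,1]]
    if fish:
        r=np.hypot(*u);v=np.array([u[0]/r*np.sin(r),u[1]/r*np.sin(r),np.cos(r)]) if r>0 else np.array([0,0,1.])
    else: v=np.array([u[0],u[1],1.])
    v=v*[1,-1,-1]
    return -R.T@t, R.T@v
def onz(d,px,z,fish=False):
    o,v=ray(d,px,fish);return o+v*(z-o[2])/v[2]
def proj(d,P,fish=False):
    V=d["view"];M=d["mtx"];p=V[:3,:3]@np.array(P)+V[:3,3];p=p*[1,-1,-1]
    if fish:
        rr=np.hypot(p[0],p[1]);th=np.arctan2(rr,p[2]);u=p[:2]/rr*th
    else:u=p[:2]/p[2]
    return u*[M[0,0],M[1,1]]+[M[0,2],M[1,2]]
E
python3 - <<'E'
from h import *
from bench import get_image
for n in ["top","scene"]:
    d=get_image(n)
    if n=="top":
        c=lambda x,y:(160+x/5.3,170+y/5.3); L={"post+ (z48)":(295,242,.048),"post-":(735,330,.048),"pad c -y out":(722,432,.048),"pad +y out":(362,362,.048),"pad+yin":(378,285,.048)}
    else:
        c=lambda x,y:(230+x/4.4,185+y/4.4); L={"post+":(499,262,.048),"post-":(98,103,.048),"pad -y out":(142,40,.048),"pad -y in":(105,82,.048),"pad +y out":(460,153,.048),"pad +y in":(430,206,.048)}
    for k,(x,y,z) in L.items(): print(n,k,onz(d,c(x,y),z).round(4))
E
```

```text
top post+ (z48) [0.5819 0.2057 0.048 ]
top post- [ 0.5253 -0.0605  0.048 ]
top pad c -y out [ 0.4637 -0.0516  0.048 ]
top pad +y out [0.5082 0.1646 0.048 ]
top pad+yin [0.555  0.1552 0.048 ]
scene post+ [0.5903 0.2096 0.048 ]
scene post- [ 0.5299 -0.0568  0.048 ]
scene pad -y out [ 0.4684 -0.0461  0.048 ]
scene pad -y in [ 0.5111 -0.058   0.048 ]
scene pad +y out [0.5103 0.1706 0.048 ]
scene pad +y in [0.5581 0.1614 0.048 ]
```

```bash
cat >> h.py <<'E'
from scipy.spatial.transform import Rotation as Ro
def plan(s,goal,Rg):
    "shift in current tool axes (mm) and rotation vec in tool axes"
    R=Ro.from_rotvec(s["tool_rot"]).as_matrix()
    return (R.T@(np.array(goal)-s["position"])*1000).round(1),Ro.from_matrix(R.T@Rg).as_rotvec().round(3)
E
python3 - <<'E'
from h import *
from bench import get_image,monitor
s=monitor.get_state();R=Ro.from_rotvec(s["tool_rot"]).as_matrix();print("tool axes cols\n",R.round(3))
d=get_image("wrist");V=d["view"]
print("cam pos tool",(R.T@(-V[:3,:3].T@V[:3,3]-s["position"])).round(4),"look tool",(R.T@(-V[2,:3])).round(3),"up",(R.T@V[1,:3]).round(3))
a=np.radians(-12.4);ex=np.array([np.cos(a),np.sin(a),0]);ey=np.array([-np.sin(a),np.cos(a),0])
for sg in (1,-1):
    y=sg*ex;x=np.array([0,0,-1.]);Rg=np.c_[x,y,np.cross(x,y)];print(sg,plan(s,[.523,-.049,.4],Rg),np.cross(x,y))
print(proj(get_image("wrist"),s["position"]+R@[.182,0,0],True))
E
```

```text
tool axes cols
 [[-0.     0.279  0.96 ]
 [-0.001  0.96  -0.279]
 [-1.    -0.001  0.   ]]
cam pos tool [ 0.0204 -0.0003 -0.0653] look tool [ 0.97  -0.     0.245] up [ 0.245  0.001 -0.97 ]
1 (array([   4.8, -551. ,  515.9]), array([1.504e+00, 1.000e-03, 1.000e-03])) [-0.21473533 -0.97667228 -0.        ]
-1 (array([   4.8, -551. ,  515.9]), array([-1.637e+00, -1.000e-03,  1.000e-03])) [0.21473533 0.97667228 0.        ]
[280.1872512  253.87139971]
```

Run:
```python
from h import *
from bench import monitor
from scipy.optimize import fsolve
s=monitor.get_state();R0=Ro.from_rotvec(s["tool_rot"]).as_matrix()
def sim(dy,dz,n,w):
    R=R0.copy();p=s["position"].copy();m=9
    for i in range(n):
        p=p+R@np.array([0,dy,dz])/1000;R=R@Ro.from_rotvec([w,0,0]).as_matrix();m=min(m,np.hypot(*p[:2]))
    return p,m
n=15;w=.1
f=lambda v:(sim(v[0],v[1],n,w)[0]-[.5447,.049,0])[:2]
v=fsolve(f,[-5,45]);print(v,sim(*v,n,w))
```

```text
[-1.22954436 49.86597187] (array([0.5447    , 0.049     , 0.40471516]), np.float64(0.5468995245929547))
```

```bash
python3 -m creep '[[0,-1,30,0.08,0,0,60],[0,-1,50,0.1,0,0,60],[0,-1,50,0.1,0,0,60],[0,-1,50,0.1,0,0,60],[0,-1,50,0.1,0,0,60]]'
```

```text
time: 0.85
position: [0.3839, 0.512, 0.4048]
tool_rot: [0.602, 1.485, -0.601]
ft_force: [0.4, 0.8, 0.2]
grip_width: 0.708
```

```bash
python3 -m creep '[[0,-1,50,0.1,0,0,60],[0,-1,50,0.1,0,0,60],[0,-1,50,0.1,0,0,60],[0,-1,50,0.1,0,0,60],[0,-1,50,0.1,0,0,60]]'
```

```text
time: 1.35
position: [0.5201, 0.305, 0.4049]
tool_rot: [0.985, 1.336, -0.984]
ft_force: [0.7, 0.1, 0.1]
grip_width: 0.689
```

```bash
python3 -m creep '[[0,-1,50,0.1,0,0,60],[0,-1,50,0.1,0,0,60],[0,-1,50,0.1,0,0,60],[0,-1,50,0.1,0,0,60],[0,-1,20,0.1,0,0,60]]'
python3 - <<'E'
from h import *
from bench import monitor
s=monitor.get_state()
a=np.radians(-12.4);x=np.array([0,0,-1.]);y=np.array([np.cos(a),np.sin(a),0]);Rg=np.c_[x,y,np.cross(x,y)]
print(s["time"],s["position"],s["qd"].round(2),plan(s,[.5447,.049,.40],Rg))
E
```

```text
time: 1.85
position: [0.5433, 0.0835, 0.4053]
tool_rot: [1.359, 1.102, -1.36]
ft_force: [-0.0, -0.5, -0.0]
grip_width: 0.692
1.85 [0.54331173 0.08353608 0.40529335] [ 0.09 -0.13  0.14  0.14  0.   -0.02 -0.72] (array([ 5.4,  8.4, 33.5]), array([ 0.01 ,  0.002, -0.001]))
```

```bash
python3 -m creep '[[0,4,20,0,0,0,60],[0,4,10,0,0,0,60],[0,0,0,0,0,0,60]]'
python3 - <<'E'
from h import *
from bench import monitor,get_image
s=monitor.get_state()
a=np.radians(-12.4);x=np.array([0,0,-1.]);y=np.array([np.cos(a),np.sin(a),0]);Rg=np.c_[x,y,np.cross(x,y)]
print(s["time"],s["position"],s["qd"].round(2),plan(s,[.5447,.049,.40],Rg))
d=get_image("wrist");cv2.imwrite("pics/w1.png",d["img"][:,:,::-1]);np.savez("w1.npz",**d)
E
```

```text
time: 2.15
position: [0.5454, 0.058, 0.4051]
tool_rot: [1.352, 1.109, -1.352]
ft_force: [0.5, 0.2, 0.2]
grip_width: 0.687
2.15 [0.5454081  0.05802078 0.40508166] [-0.03  0.01 -0.04 -0.01 -0.02 -0.   -0.02] (array([5.1, 1.1, 9. ]), array([ 0.02 ,  0.   , -0.001]))
```

View pics/w1.png

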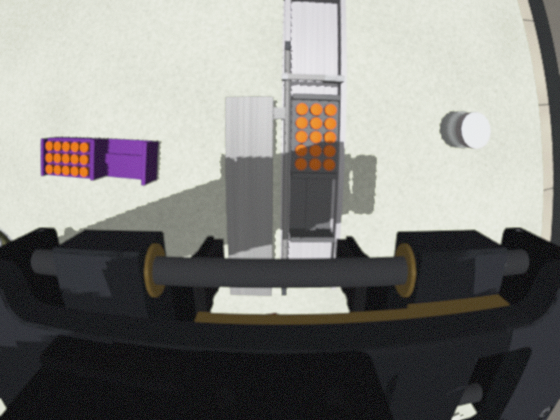

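Run:
```python
import cv2
a=cv2.imread("pics/w1.png")
cv2.imwrite("pics/w1a.png",cv2.resize(a[0:120,215:365],None,fx=5,fy=5,interpolation=cv2.INTER_CUBIC))
cv2.imwrite("pics/w1b.png",cv2.resize(a[180:300,215:365],None,fx=5,fy=5,interpolation=cv2.INTER_CUBIC))
```

```text
(no output)
```

View pics/w1a.png

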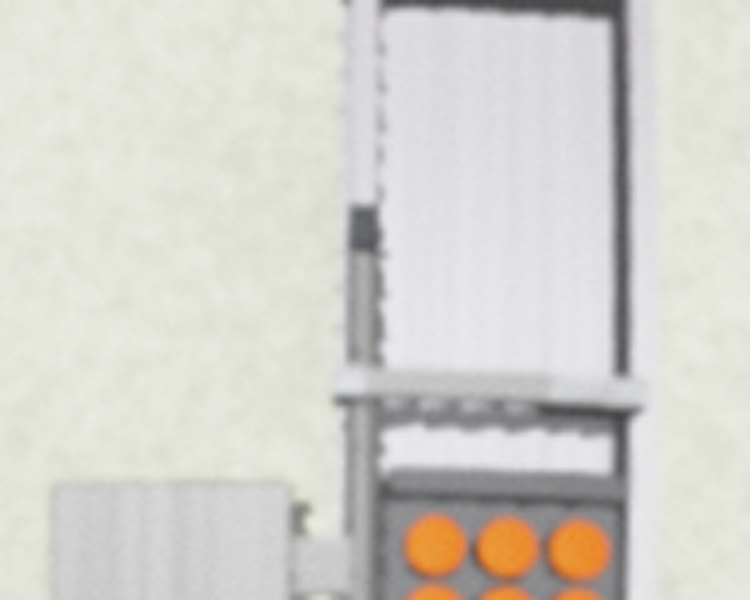

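View pics/w1b.png

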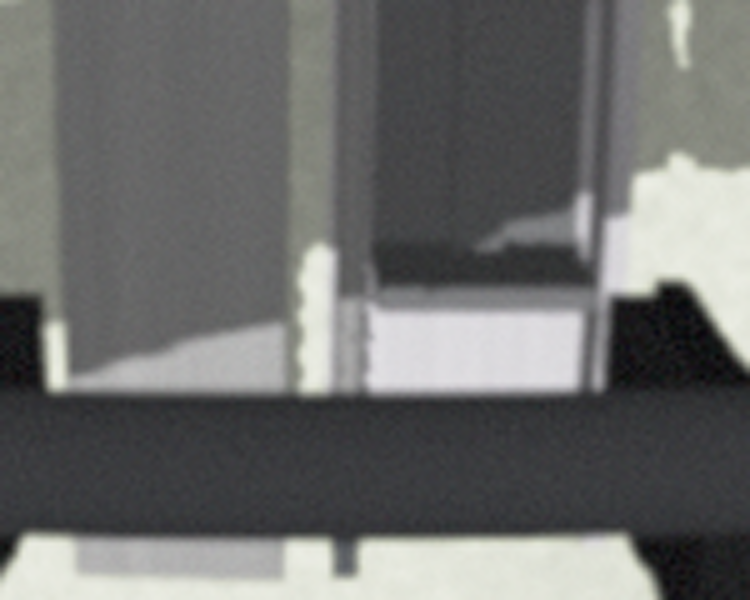

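Run:
```python
from h import *
d=dict(np.load("w1.npz"))
L={"pad+yout":((225.6,96.6),.048,(-95,30)),"pad+yin":((273,96.6),.048,(-45,30)),"pad-yout":((230,295),.048,(-95,-195)),"pad-yin":((271.6,295.6),.048,(-45,-195)),"post+":((287.6,45.6),.048,(-31,85))}
A=[];B=[]
for k,(p,z,l) in L.items():
    q=onz(d,p,z,True);print(k,q.round(4));A.append(l);B.append(q[:2])
A=np.array(A)/1e3;B=np.array(B)
def fit(A,B):
    a=A-A.mean(0);b=B-B.mean(0);H=a.T@b;th=np.arctan2(H[0,1]-H[1,0],H[0,0]+H[1,1]);R=np.array([[np.cos(th),-np.sin(th)],[np.sin(th),np.cos(th)]]);t=B.mean(0)-R@A.mean(0);return th,R,t
th,R,t=fit(A,B);print("yaw deg",np.degrees(th),"origin",t.round(4));print("resid mm",((B-(A@R.T+t))@R*1e3).round(1))
inv=lambda q:((q[:2]-t)@R*1e3).round(1)
for n,p,z in [("plate top rear",(311,241.6),.046),("plate top front",(311,238),.046),("rack front top",(315.8,94),.046),("rack L",(290,241.6),.046),("rack R",(333,241.6),.046),("leaf arm top front",(320,73.5),.055),("leaf arm top left end",(283,76),.055),("stop/floor end",(315,2),.044)]:
    print(n,inv(onz(d,p,z,True)))
np.savez("lane.npz",th=th,t=t)
```

```text
pad+yout [0.5121 0.1674 0.048 ]
pad+yin [0.5598 0.1569 0.048 ]
pad-yout [ 0.4653 -0.0516  0.048 ]
pad-yin [ 0.5136 -0.0612  0.048 ]
post+ [0.5851 0.2076 0.048 ]
yaw deg -11.991719643931207 origin [0.5982 0.1188]
resid mm [[ 0.7 -0.3]
 [-0.5 -0.8]
 [ 0.4  0.7]
 [-0.3  1.3]
 [-0.2 -0.9]]
plate top rear [  -2.  -126.2]
plate top front [  -2.2 -122. ]
rack front top [-1.5 33.2]
rack L [ -25.3 -126.4]
rack R [  22.8 -126.1]
leaf arm top front [ 1.5 53.7]
leaf arm top left end [-35.6  49.9]
stop/floor end [ -2.5 137.4]
```

```bash
cat >> h.py <<'E'
def goal(lx,ly,z):
    l=np.load("lane.npz");th=float(l["th"]);t=l["t"];ex=np.array([np.cos(th),np.sin(th),0]);ey=np.array([-np.sin(th),np.cos(th),0])
    x=np.array([0,0,-1.]);return np.r_[t,0]+ex*lx/1e3+ey*ly/1e3+[0,0,z/1e3],np.c_[x,ex,np.cross(x,ex)]
def where(s):
    l=np.load("lane.npz");th=float(l["th"]);R=np.array([[np.cos(th),-np.sin(th)],[np.sin(th),np.cos(th)]])
    xy=((s["position"][:2]-l["t"])@R*1e3).round(1);F=(s["ft_force"][:2]@R).round(1)
    return s["time"],xy,(s["position"][2]*1e3-182).round(1),"F lane",F,s["ft_force"][2].round(1)
E
python3 - <<'E'
from h import *
from bench import monitor
s=monitor.get_state();print(where(s),plan(s,*goal(-37,-155,260)))
E
```

```text
(2.2, array([-39.5, -68.7]), np.float64(222.9), 'F lane', array([-0.6, -0.6]), np.float64(0.3)) (array([144.9,   1.1,  86.4]), array([ 0.016, -0.   , -0.   ]))
```

```bash
python3 -m creep '[[20,1,20,0.016,0,0,60],[30,0,30,0,0,0,60],[35,0,25,0,0,0,60],[35,0,11,0,0,0,60],[24,0,0,0,0,0,60]]';python3 -m creep '[[0,0,0,0,0,0,60],[0,0,0,0,0,0,60]]'
python3 - <<'E'
from h import *
from bench import monitor,get_image
s=monitor.get_state();print(where(s),plan(s,*goal(-37,-155,260)),s["qd"].round(2))
d=get_image("wrist");cv2.imwrite("pics/w2.png",d["img"][:,:,::-1])
d=get_image("scene");a=d["img"][:,:,::-1];cv2.imwrite("pics/s2.png",cv2.resize(a[130:320,200:420],None,fx=3,fy=3,interpolation=cv2.INTER_CUBIC))
E
```

```text
time: 2.7
position: [0.5277, -0.0246, 0.2585]
tool_rot: [1.36, 1.104, -1.364]
ft_force: [0.3, 0.0, -0.1]
grip_width: 0.694
time: 2.9
position: [0.5291, -0.0227, 0.261]
tool_rot: [1.359, 1.105, -1.359]
ft_force: [0.6, 0.2, 1.3]
grip_width: 0.688
(2.9, array([ -38.2, -152.8]), np.float64(79.0), 'F lane', array([0.5, 0.3]), np.float64(1.3)) (array([1. , 1.2, 2.2]), array([0.003, 0.   , 0.   ])) [-0.   -0.03  0.01 -0.03  0.   -0.    0.  ]
```

View pics/w2.png

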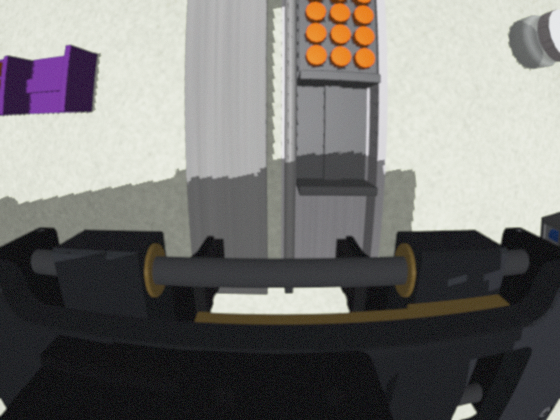

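View pics/s2.png

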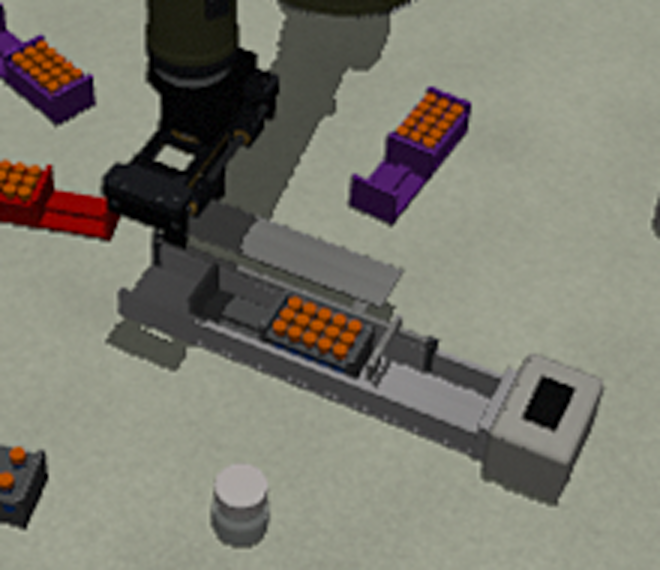

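```bash
python3 -m creep '[[12,1,2,0.003,0,0,60],[12,0,0,0,0,0,60],[8,0,0,0,0,0,60],[3,0,0,0,0,0,60],[3,0,0,0,0,0,60]]';python3 - <<'E'
from h import *
from bench import monitor,get_image
print(where(monitor.get_state()))
E
python3 -m creep '[[3,0,0,0,0,0,60],[3,0,0,0,0,0,60],[2,0,0,0,0,0,60],[0,0,0,0,0,0,60]]';python3 - <<'E'
from h import *
from bench import monitor,get_image
s=monitor.get_state();print(where(s),s["torque"].round(2))
d=get_image("wrist");cv2.imwrite("pics/w3.png",d["img"][:,:,::-1])
d=get_image("scene");a=d["img"][:,:,::-1];cv2.imwrite("pics/s3.png",cv2.resize(a[185:300,230:410],None,fx=4.4,fy=4.4,interpolation=cv2.INTER_CUBIC))
E
```

```text
time: 3.5
position: [0.5289, -0.0261, 0.2224]
tool_rot: [1.362, 1.103, -1.364]
ft_force: [-2.0, 1.3, 3.5]
grip_width: 0.689
(3.5, array([ -37.7, -156.2]), np.float64(40.4), 'F lane', array([-2.2,  0.8]), np.float64(3.5))
time: 3.9
position: [0.5295, -0.0263, 0.2149]
tool_rot: [1.364, 1.101, -1.362]
ft_force: [-0.8, -0.1, 4.7]
grip_width: 0.691
(3.9, array([ -37. , -156.3]), np.float64(32.9), 'F lane', array([-0.8, -0.3]), np.float64(4.7)) [ 0.04  0.37 -0.04]
```

View pics/w3.png

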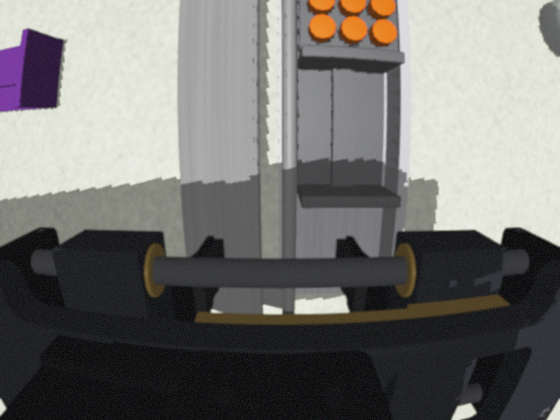

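View pics/s3.png

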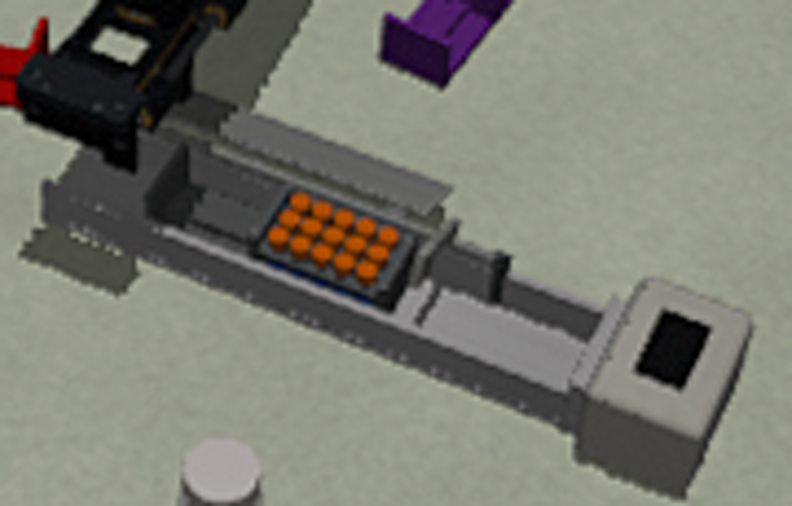

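```bash
python3 -m creep '[[3,0,0,0,0,0,60],[2,0,0,0,0,0,60],[0,0,0,0,0,0,60]]';python3 - <<'E'
from h import *
from bench import monitor,get_image
s=monitor.get_state();print(where(s),s["torque"].round(2),plan(s,*goal(-37,-17.5,0)))
d=get_image("scene");a=d["img"][:,:,::-1];cv2.imwrite("pics/s4.png",cv2.resize(a[220:270,290:360],None,fx=11,fy=11,interpolation=cv2.INTER_CUBIC))
a_=np.load("lane.npz");
for t in (0.,.3,.37,.5,.65):
    # tongue lower tip: rel to shaft (x48,z-8); arm top end (x59?,13)
    out=[]
    for X,Z in((38,-8),(58,-8),(48,13)):
        x=-31+X*np.cos(t)-Z*np.sin(t);z=42+X*np.sin(t)+Z*np.cos(t)
        P,_=goal(x,50,z);u=proj(d,P);out.append(((u-[290,220])*11).round(0))
    print(t,out)
E
```

```text
time: 4.3
position: [0.5299, -0.0264, 0.2103]
tool_rot: [1.364, 1.1, -1.361]
ft_force: [0.0, -0.3, 5.0]
grip_width: 0.693
(4.3, array([ -36.6, -156.3]), np.float64(28.3), 'F lane', array([ 0.1, -0.3]), np.float64(5.0)) [-0.08  0.11 -0.04] (array([ 210.4,   -1.1, -138.7]), array([-0.002, -0.   , -0.002]))
0.0 [array([382., 349.]), array([348., 407.]), array([372., 321.])]
0.3 [array([385., 319.]), array([354., 359.]), array([386., 266.])]
0.37 [array([386., 311.]), array([356., 346.]), array([391., 252.])]
0.5 [array([390., 294.]), array([362., 320.]), array([399., 226.])]
0.65 [array([395., 273.]), array([371., 287.]), array([411., 196.])]
```

View pics/s4.png

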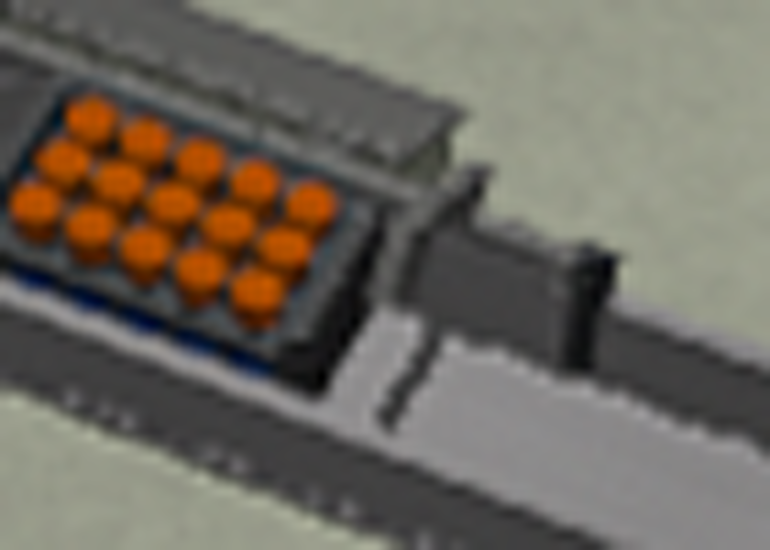

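```bash
python3 -m creep '[[0,0,-5,0,0,0,60],[0,0,-6,0,0,0,60],[0,0,-4,0,0,0,60],[0,0,-3,0,0,0,60],[0,0,-3,0,0,0,60]]';python3 - <<'E'
from h import *
from bench import monitor,get_image
print(where(monitor.get_state()))
E
python3 -m creep '[[0,0,-3,0,0,0,60],[0,0,-4,0,0,0,60],[0,0,-5,0,0,0,60],[0,0,-6,0,0,0,60],[0,0,-6,0,0,0,60]]';python3 - <<'E'
from h import *
from bench import monitor,get_image
print(where(monitor.get_state()))
d=get_image("wrist");cv2.imwrite("pics/w5.png",d["img"][:,:,::-1])
d=get_image("scene");a=d["img"][:,:,::-1];cv2.imwrite("pics/s5.png",cv2.resize(a[185:300,230:410],None,fx=4.4,fy=4.4,interpolation=cv2.INTER_CUBIC))
E
```

```text
time: 4.85
position: [0.5332, -0.0059, 0.2094]
tool_rot: [1.362, 1.102, -1.364]
ft_force: [-3.9, -4.5, 3.8]
grip_width: 0.691
(4.85, array([ -37.6, -135.5]), np.float64(27.4), 'F lane', array([-2.9, -5.2]), np.float64(3.8))
time: 5.35
position: [0.5382, 0.0173, 0.2094]
tool_rot: [1.362, 1.102, -1.365]
ft_force: [-3.1, -4.3, 3.7]
grip_width: 0.688
(5.35, array([ -37.5, -111.8]), np.float64(27.4), 'F lane', array([-2.1, -4.9]), np.float64(3.7))
```

View pics/w5.png

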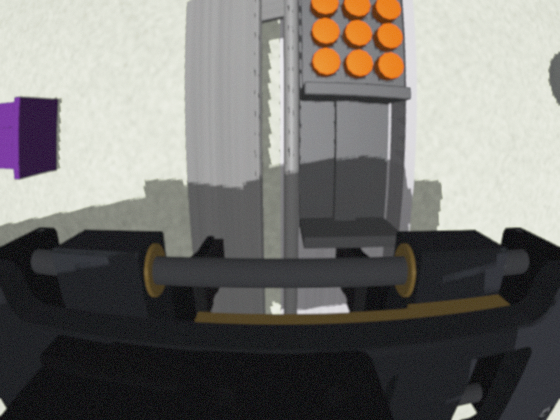

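View pics/s5.png

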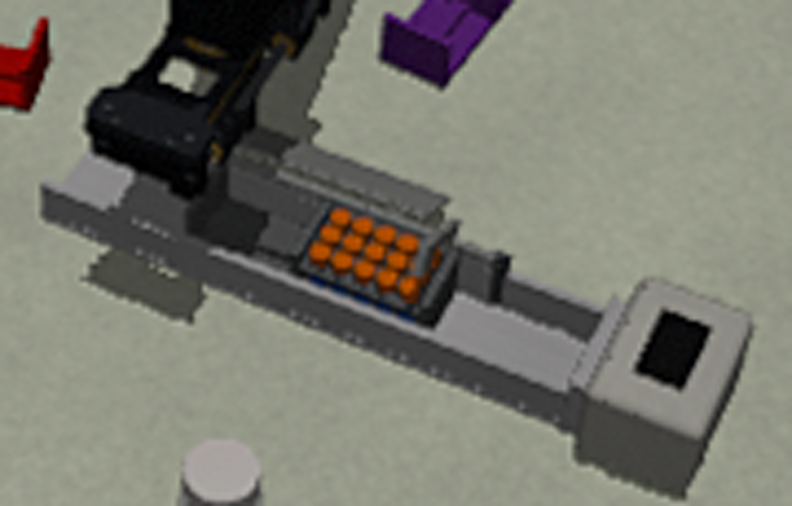

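```bash
python3 -m creep '[[0,0,-6,0,0,0,60],[0,0,-6,0,0,0,60],[0,0,-6,0,0,0,60],[0,0,-6,0,0,0,60],[0,0,-6,0,0,0,60]]';python3 - <<'E'
from h import *
from bench import monitor,get_image
print(where(monitor.get_state()))
E
```

```text
time: 5.95
position: [0.5446, 0.0465, 0.2095]
tool_rot: [1.362, 1.101, -1.365]
ft_force: [-2.9, -4.4, 4.6]
grip_width: 0.69
(5.95, array([-37.4, -81.9]), np.float64(27.5), 'F lane', array([-1.9, -4.9]), np.float64(4.6))
```

```bash
python3 -m creep '[[0,0,-6,0,0,0,60],[0,0,-6,0,0,0,60],[0,0,-6,0,0,0,60],[0,0,-6,0,0,0,60],[0,0,-6,0,0,0,60]]';python3 - <<'E'
from h import *
from bench import monitor,get_image
print(where(monitor.get_state()))
d=get_image("wrist");cv2.imwrite("pics/w6.png",d["img"][:,:,::-1])
d=get_image("scene");a=d["img"][:,:,::-1];cv2.imwrite("pics/s6.png",cv2.resize(a[185:300,230:410],None,fx=4.4,fy=4.4,interpolation=cv2.INTER_CUBIC))
E
```

```text
time: 6.45
position: [0.5508, 0.0758, 0.2095]
tool_rot: [1.362, 1.102, -1.365]
ft_force: [-3.6, -3.2, 4.4]
grip_width: 0.684
(6.45, array([-37.4, -51.9]), np.float64(27.5), 'F lane', array([-2.8, -3.8]), np.float64(4.4))
```

View pics/s6.png

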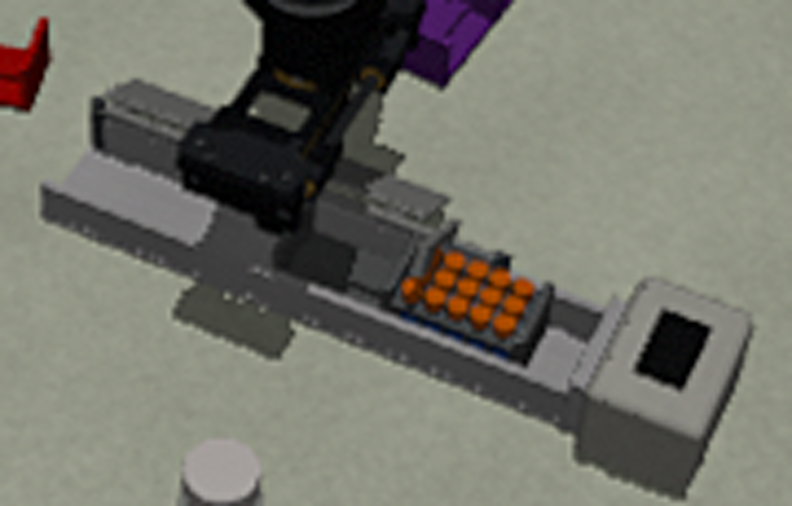

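View pics/w6.png

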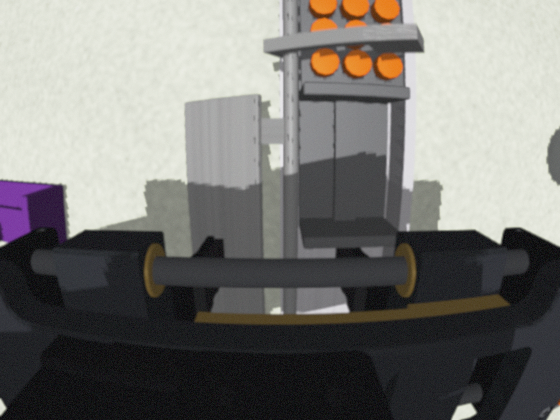

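```bash
python3 -m creep '[[0,0,-6,0,0,0,60],[0,0,-6,0,0,0,60],[0,0,-6,0,0,0,60],[0,0,-5,0,0,0,60],[0,0,-3,0,0,0,60]]';python3 - <<'E'
from h import *
from bench import monitor,get_image
print(where(monitor.get_state()))
E
python3 -m creep '[[0,0,-2,0,0,0,60],[0,0,-2,0,0,0,60],[0,0,-2,0,0,0,60]]';python3 - <<'E'
from h import *
from bench import monitor,get_image
print(where(monitor.get_state()))
E
```

```text
time: 7.05
position: [0.5564, 0.1015, 0.2096]
tool_rot: [1.362, 1.102, -1.364]
ft_force: [-4.3, -4.2, 2.5]
grip_width: 0.688
(7.05, array([-37.3, -25.7]), np.float64(27.6), 'F lane', array([-3.3, -5. ]), np.float64(2.5))
time: 7.35
position: [0.5576, 0.107, 0.2096]
tool_rot: [1.362, 1.101, -1.364]
ft_force: [-3.6, -4.3, 3.5]
grip_width: 0.69
(7.35, array([-37.2, -20. ]), np.float64(27.6), 'F lane', array([-2.6, -4.9]), np.float64(3.5))
```

```bash
python3 -m creep '[[0,0,-1,0,0,0,60],[0,0,-1,0,0,0,60]]';python3 -c "
from h import *
from bench import monitor
print(where(monitor.get_state()))"
python3 -m creep '[[0,0,-1,0,0,0,60],[0,0,-1,0,0,0,60]]';python3 -c "
from h import *
from bench import monitor
print(where(monitor.get_state()))"
```

```text
time: 7.55
position: [0.558, 0.1086, 0.2096]
tool_rot: [1.362, 1.101, -1.365]
ft_force: [-3.7, -6.0, 4.2]
grip_width: 0.688
(7.55, array([-37.2, -18.3]), np.float64(27.6), 'F lane', array([-2.3, -6.7]), np.float64(4.2))
time: 7.75
position: [0.5582, 0.1091, 0.2096]
tool_rot: [1.361, 1.1, -1.368]
ft_force: [-6.3, -8.4, 7.2]
grip_width: 0.689
(7.75, array([-37.1, -17.8]), np.float64(27.6), 'F lane', array([-4.4, -9.5]), np.float64(7.2))
```

```bash
python3 -m creep '[[0,0,-1,0,0,0,60],[0,0,-1,0,0,0,60],[0,0,0,0,0,0,60]]';python3 - <<'E'
from h import *
from bench import monitor,get_image
print(where(monitor.get_state()))
d=get_image("wrist");cv2.imwrite("pics/w7.png",d["img"][:,:,::-1])
d=get_image("scene");a=d["img"][:,:,::-1];cv2.imwrite("pics/s7.png",cv2.resize(a[215:285,310:410],None,fx=8,fy=8,interpolation=cv2.INTER_CUBIC))
E
```

```text
time: 8.05
position: [0.5585, 0.1095, 0.2096]
tool_rot: [1.36, 1.098, -1.37]
ft_force: [-7.4, -11.5, 8.3]
grip_width: 0.696
(8.05, array([-36.9, -17.4]), np.float64(27.6), 'F lane', array([ -4.9, -12.8]), np.float64(8.3))
```

View pics/s7.png

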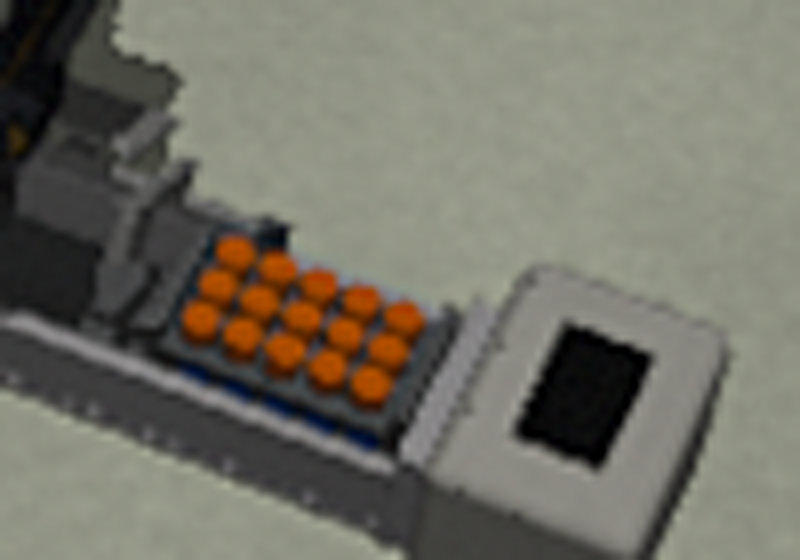

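View pics/w7.png

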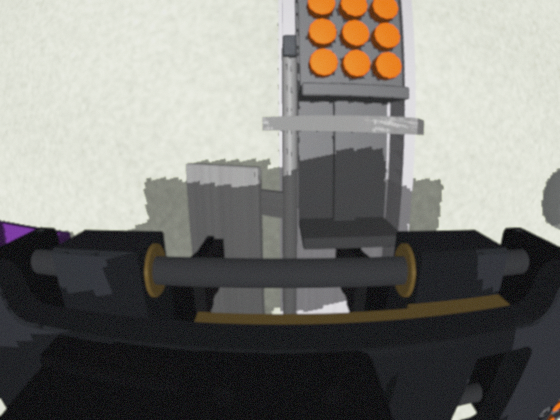

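```bash
python3 -m creep '[[0,0,2,0,0,0,60],[0,0,3,0,0,0,60],[0,0,3,0,0,0,60],[0,0,0,0,0,0,60]]';python3 - <<'E'
from h import *
from bench import monitor,get_image
print(where(monitor.get_state()))
d=get_image("wrist");cv2.imwrite("pics/w8.png",cv2.resize(d["img"][:270,150:450,::-1],None,fx=2.2,fy=2.2))
E
```

```text
time: 8.55
position: [0.5575, 0.1074, 0.2101]
tool_rot: [1.365, 1.104, -1.36]
ft_force: [-1.7, 3.6, 3.7]
grip_width: 0.688
(8.55, array([-37.5, -19.6]), np.float64(28.1), 'F lane', array([-2.4,  3.1]), np.float64(3.7))
```

View pics/w8.png

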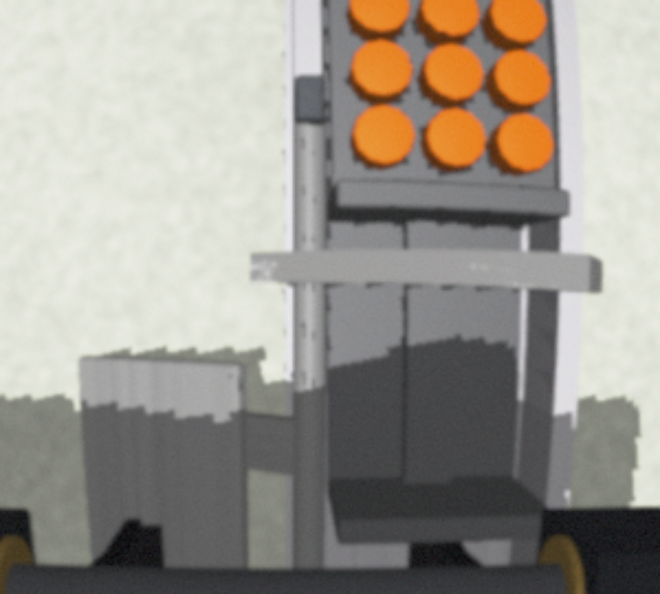

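```bash
python3 -m creep '[[0,0,2,0,0,0,60],[-5,0,0,0,0,0,60],[-6,0,0,0,0,0,60],[-6,0,0,0,0,0,60],[-6,0,0,0,0,0,60]]';python3 -m creep '[[-10,0,0,0,0,0,60],[-20,0,0,0,0,0,60],[-30,0,0,0,0,0,60],[-30,0,0,0,0,0,60],[0,0,0,0,0,0,60]]';python3 - <<'E'
from h import *
from bench import monitor,get_image
print(where(monitor.get_state()))
for k in("wrist","scene","top"):
    d=get_image(k);cv2.imwrite(f"pics/{k}9.png",d["img"][:,:,::-1])
    if k=="wrist":np.savez("w9.npz",**d)
a=cv2.imread("pics/scene9.png");cv2.imwrite("pics/s9.png",cv2.resize(a[185:300,230:410],None,fx=4.4,fy=4.4,interpolation=cv2.INTER_CUBIC))
E
```

```text
time: 9.1
position: [0.5576, 0.103, 0.2335]
tool_rot: [1.364, 1.1, -1.362]
ft_force: [0.1, 0.3, 0.8]
grip_width: 0.688
time: 9.6
position: [0.5591, 0.1031, 0.3279]
tool_rot: [1.37, 1.097, -1.355]
ft_force: [0.4, 0.5, -0.4]
grip_width: 0.686
(9.6, array([-35. , -23.5]), np.float64(145.9), 'F lane', array([0.3, 0.5]), np.float64(-0.4))
```

View pics/wrist9.png

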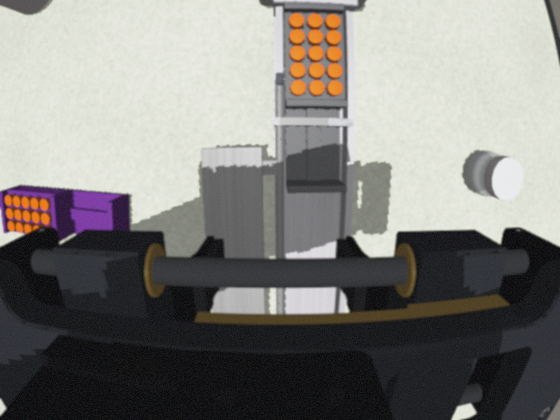

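View pics/s9.png

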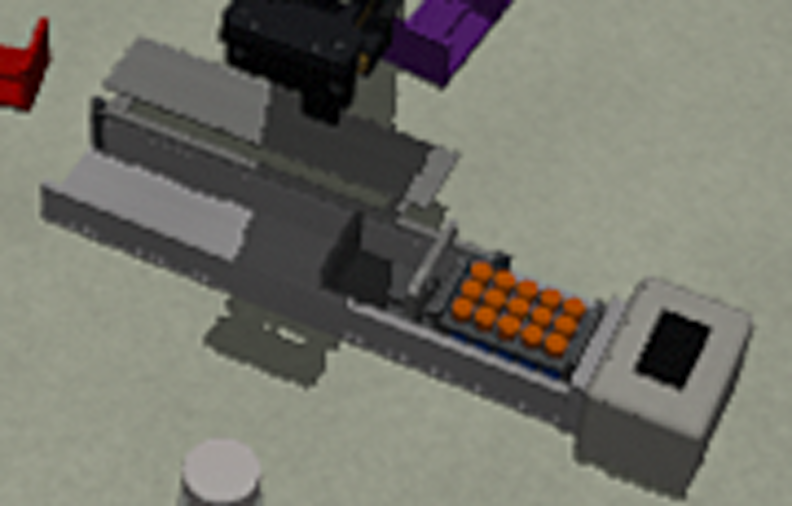

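View pics/top9.png

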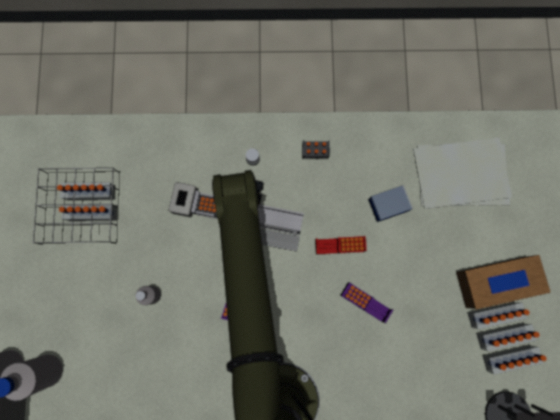

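Run:
```python
from h import *
a=cv2.imread("pics/wrist9.png");cv2.imwrite("pics/w9a.png",cv2.resize(a[0:60,260:370],None,fx=7,fy=7,interpolation=cv2.INTER_CUBIC));cv2.imwrite("pics/w9b.png",cv2.resize(a[95:200,260:370],None,fx=5,fy=5,interpolation=cv2.INTER_CUBIC))
```

```text
(no output)
```

View pics/w9a.png

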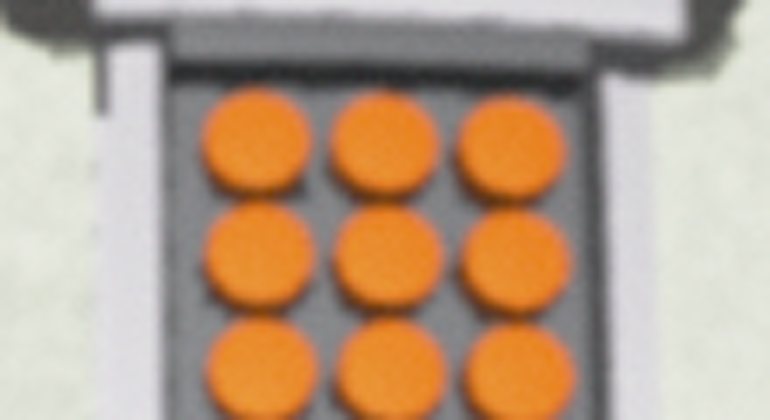

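View pics/w9b.png

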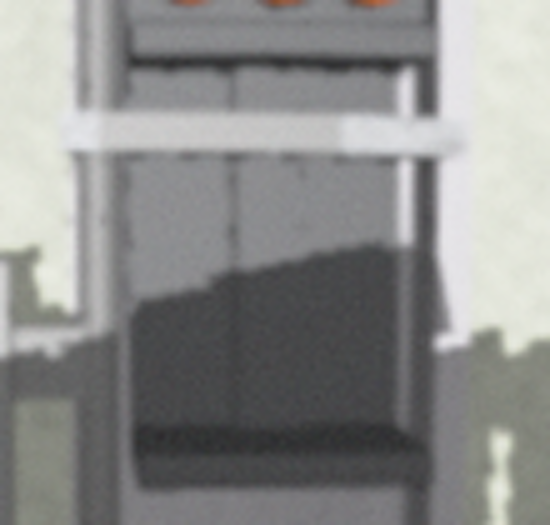

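Run:
```python
from h import *
d=dict(np.load("w9.npz"));l=np.load("lane.npz");th=float(l["th"]);R=np.array([[np.cos(th),-np.sin(th)],[np.sin(th),np.cos(th)]])
for n,p,z in [("plate rear top",(316,192),.046),("front rim/stop",(314,2.7),.046),("leaf arm top",(316,118),.055),("paddle +y edge z48",(233,148),.048)]:
    q=onz(d,p,z,True);print(n,((q[:2]-l["t"])@R*1e3).round(1))
```

```text
plate rear top [-1.4 -7.7]
front rim/stop [ -2.7 151.8]
leaf arm top [-3.2 52.4]
paddle +y edge z48 [-68.6  29. ]
```

```bash
python3 -c "
from bench import ctrl,monitor
print(ctrl.close_job());print(monitor.get_state()['time'])"
```

```text
the job is handed in; nothing more can be done
None
the job is handed in; nothing more can be done
```

The rack is home against the end stop, the gate is shut behind the tubes, and the job is handed in. It took 9.8 s of robot time.

- **Order of work:** I pressed the paddle down with one fingertip, to a tip height of about 28 mm. I then pushed the rack by its rear plate with the other finger until the force rose to about 13 N against the stop. I backed off a few millimetres with the gate still held open, then lifted clear.
- **Rack position:** The last wrist picture puts the rear plate at y −7.7 mm (target −8) and the rack front at 151.8 mm (stop at 153). Both are within the camera's accuracy of about 2 mm, and no gap to the stop is visible.
- **Gate and paddle:** The leaf sits over the tail behind the tubes, and the paddle looks back up at its shut height. I could not read the opening angle during the push directly. The fingertip height suggested about 0.52 rad and a rough picture reading about 0.57. In the pictures the leaf stayed above the rack throughout.
- **Other things:** In the last top picture the things in view stood where they were at the start. The arm hid part of one purple rack. The gripper was about 146 mm above the bench, touching nothing. The largest wrist force I saw was about 16 N.

No check failed.

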